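# Close the bead caddy door past its spring catch

## Robot

A 6-joint arm with a two-finger parallel gripper is mounted at the origin on the work surface. World frame = base frame: x ahead of the robot, y to its left, z up, the work surface at z = 0. Lengths are in m, angles in rad, forces in N, time in s.
With the tool pointing down it reaches from about 0.3 to 0.875 m from the base axis. Payload 6.4 kg.
Tool frame: the origin (TCP) lies at the very end of the fingers, on their centre line; the grasp point (between the pads) lies manip.pinch_z behind it (manip.pinch_z is the distance from the TCP to the grasp point, in m); y points along the fingers, z is the direction in which the jaws open and shut, and the axes are right-handed (so a half turn about y gives the same grasp; the last joint's range is limited). The gripper opens to 85 mm and grips with 20 to 120 N. Pads are 22 mm wide; open, the fingers measure 114 mm over their backs; the gripper's body (76 mm by 85 mm) begins 54 mm behind the grasp point. The pads swing forward as they close: fully open they stand 13 mm farther back than shut.
Start: joints at [-1.375, 0.181, 1.607, -0, 1.354, -0.206], TCP at [0.225, -0.529, 0.209] pointing down, gripper open.
Joint ranges: [-2.99, 2.99], [-0.89, 2.07], [0.3, 2.58], [-1.14, 4.28], [0, 2.63], [-3.12, 3.12]. Speed limits (rad/s): [2.57, 2.57, 3.01, 3.14, 3.14, 3.14].

## Interface

Orientations are given as a unit quaternion [w, x, y, z].
In Python, from rig import manip, kin, vision, order gives the robot as it stands. The module is installed in compiled form; this text tells all that it offers. Calls block until the motion is done:
- manip.movep(position, orientation): joint-space move of the TCP to a pose.
- manip.move_l(position, speed=0.15, orientation=None): straight line of the TCP; orientation=None keeps the orientation; speed is the mean speed in m/s.
- manip.move_j(angles): joint-space move.
- manip.grip(opening): finger opening in m; the grip force is fixed at half the most; returns when the fingers have stopped.
- manip.hold(seconds).
- kin.solve_ik(position, orientation): joint angles nearest the present ones, or None.
- vision.get_image(name): name is "side" or "top"; returns a dict with "frame" (480x640x3 uint8, red, green, blue), "mtx" (3x3 intrinsics, pixels), "rvec" (rotation vector, rad) and "tvec" (3), from world to camera coordinates, as OpenCV has them. Camera axes: x right, y down, z forward; pixel columns grow to the right and rows downward; lengths in m; the calibration is good to about 2 mm. A picture is of the moment at which its call begins. There is no depth.
A pose or a line that the arm cannot do raises manip.IKError and nothing moves.
- order.job_done(): hands the job in, once; it reports no verdict.
Trained networks look in a picture, given as the dict that the camera call returned (one of the last four; its "shot" number tells which), for a name from the list of things; names that differ only in an ending like _2 or _b are one class to them, and where a whole thing is asked for, a point or a joint stands for the part that bears it (a point fixed in the world has none). Each returns a list of dicts, best first, with "confidence" (0 to 1); they miss things now and then, are a little off and sometimes report something else, mostly with a low value. They report only what shows in the picture. A call takes as long as a camera call.
- vision.outline_of(label, picture): "region" (480x640 bool, what is visible of it).
- vision.tip_of(label, picture): "location" ([x, y, z] in m, in world coordinates, good to about 4 mm: a listed point, or the origin of a listed thing).
Readings, each from a call of its own:
- manip.current_time(): time.
- manip.current_joints(): joint angles.
- manip.current_joint_vel(): joint speeds.
- manip.current_joint_efforts(): joint torques, N m.
- manip.current_eef_pos(): TCP position.
- manip.current_orientation(): TCP orientation.
- manip.current_force(): force on the tool from outside, world axes, zero at the start.
- manip.current_torque(): the same for the moment, N m.
- manip.current_width(): finger opening in m.
Only numpy, scipy, OpenCV 4.12 (cv2) and the standard library are available. Lean on these libraries where they do the work, as an engineer would, in place of code of your own. Each camera call takes 0.05 s, during which the arm holds its last target.

## Task

Close the small white caddy's sliding wooden door: with the fingertips press the long yellow spring bar right down, so that the red catch drops out of the door's way, and keep holding the bar down while you push the door by its tab past the catch until it is fully closed. Then let go and leave, so that the bar springs all the way up and the catch locks behind the door. Only press and push: do not lift or tip the caddy or shove it across the table, and leave the other things where they are.

Things in the scene. Friction and masses are not known exactly. Their poses are not given: they have to be found in the camera images.
- caddy: White plastic bead caddy, 150 x 240 mm, 1.5 kg, standing loose. Origin: centre of its underside, on the table; z up. The yellow bar lies along its -x side (nearer the robot), the door behind it; the bead well is in its +y half and the door closes towards +y. Body 56 mm high under the bar, elsewhere 74, rims 88; end cheeks 72 mm high beyond the bar's ends.
- door (a joint): How far the wooden sliding door on the caddy's top is open, m: 0 = closed, 0.10 = fully open; starts 45 to 95 mm open. Runs along the caddy's y, closing towards +y; stays where left (1.5 N to move it). While the catch is up the door is stopped about 30 mm short of closed; within 3 mm of closed the catch can rise behind it and lock it.
- tab (a point): Middle of the push face (looking to the caddy's -y) of the dark wooden tab on the door: 37 mm wide along the caddy's x, 8 mm thick, 86 to 102 mm above the table, overhanging the yellow bar (6 mm clear of the raised bar). Push it towards +y, e.g. with the side of a finger standing on the bar. A dark block, 14 mm along y, joins tab and door; the catch stops this block.
- bar (a joint): How far the yellow spring bar is pressed, m: 0 = up (rest), 0.009 = fully down. Straight vertical travel wherever it is pressed. 2.5 N starts it moving, 7 N brings it fully down; it must be down 6 mm or more for the door to pass. Springs up when let go.
- bar_top (a point): Point on the top face of the yellow bar, midway across its width, at the caddy's y = 0, moving with the bar; 80 mm above the table when up. The bar is 34 mm wide (caddy's x) and reaches from -110 to +105 mm of this point along the caddy's y. A closed pair of fingers can stand on it and slide along it.
- catch (a point): Middle of the top of the red catch, a block 12 x 14 mm fixed to the bar's inner edge, 25 mm from the bar's centre line towards +x and 53 mm towards +y of bar_top; its top is 90 mm above the table when up, 81 mm when the bar is down.
- canister: Bystander: blue ceramic lidded canister, 96 mm across, 131 mm high, origin under its centre.
- reamer: Bystander: stainless bead reamer lying flat, 150 mm long along its x (square handle 14 mm thick to -x), origin near the middle of its length.
- sorting_tray: Bystander: lime plastic sorting tray with wells, 140 x 200 x 22 mm, origin under its centre.
- crimper: Bystander: aluminium lever-action bead crimper lying flat, 176 mm long, 16 mm thick, origin near its middle, jaws to +x.
- bead_jar: Bystander: small amber jar, 48 mm across, 60 mm high, standing close behind the caddy (its +x side), origin under its centre.
- spool: Bystander: wooden spool, 40 mm across, 40 mm high, standing close behind the caddy (its +x side), origin under its centre.
- bowl: Bystander: white ceramic bowl, 90 mm across, 35 mm high, origin under its centre.

How it is judged:
By the outcome, as a careful person would: the job done as asked, in the order asked, and still so for the second after the job is handed in, with the robot touching nothing.
It also fails if it takes over 40 s, if anything falls off the work surface, if the arm or the gripper's body presses on something with over 40 N, if the wrist force passes 120 N, or if a joint passes its speed limit or range.

## Working session

There is one attempt and no reset: what is moved stays moved. The work goes in short steps, each a Python script; the robot and the scene stay as the last script left them, time stands still between calls to the robot, and variables do not carry over. Pictures are saved under pics/ and viewed, and the job is handed in when it is done.

```bash
mkdir -p pics; ls; cat > h.py <<'E'
import numpy as np, cv2
from rig import manip, kin, vision, order
def save(p,name):
    cv2.imwrite('pics/'+name+'.png', p['frame'][:,:,::-1])
def proj(p,X):
    q,_=cv2.projectPoints(np.array(X,float).reshape(-1,3),p['rvec'],p['tvec'],p['mtx'],None); return q.reshape(-1,2)
E
python3 - <<'E'
from h import *
np.set_printoptions(precision=4,suppress=True)
print(manip.current_time(),manip.current_orientation(),manip.current_width(),manip.pinch_z)
for c in ['side','top']:
    p=vision.get_image(c); save(p,c+'0')
    for n in ['caddy','tab','bar_top','catch','canister','bead_jar','spool','bowl','reamer','sorting_tray','crimper']:
        r=vision.tip_of(n,p)
        print(c,n,[(np.round(d['location'],4).tolist(),round(d['confidence'],2)) for d in r[:2]])
print(manip.current_time())
E
```

```text
pics
0.0 [ 0.1411 -0.1411  0.6935 -0.6923] 0.0853579871495345 0.0187
side caddy [([0.5344, 0.0091, -0.0004], 0.78)]
side tab [([0.4829, -0.0025, 0.0938], 0.88)]
side bar_top [([0.484, -0.0089, 0.0789], 0.69)]
side catch [([0.4856, 0.053, 0.0887], 0.57)]
side canister [([0.7894, -0.0647, 0.0011], 0.84)]
side bead_jar []
side spool []
side bowl []
side reamer [([0.5785, 0.3669, 0.0002], 0.44)]
side sorting_tray [([0.6643, -0.4094, -0.0015], 0.71)]
side crimper [([0.3541, -0.4377, 0.0013], 0.93)]
top caddy [([0.5333, 0.0094, 0.0007], 0.77)]
top tab [([0.4835, 0.0048, 0.0952], 0.86)]
top bar_top [([0.4824, -0.0098, 0.0817], 0.67), ([0.6546, -0.4132, 0.0003], 0.59)]
top catch [([0.4913, 0.0505, 0.0895], 0.59)]
top canister [([0.7914, -0.0587, 0.0043], 0.83), ([0.5798, 0.3697, 0.001], 0.66)]
top bead_jar [([0.626, 0.0948, 0.0004], 0.78), ([0.3566, -0.4348, 0.0048], 0.55)]
top spool [([0.6595, -0.0053, -0.0022], 0.66), ([0.4809, 0.005, 0.0948], 0.39)]
top bowl [([0.3704, 0.3935, -0.0022], 0.69)]
top reamer [([0.5797, 0.368, -0.0011], 0.88)]
top sorting_tray [([0.6575, -0.4139, 0.0009], 0.66), ([0.4814, 0.0027, 0.0964], 0.64)]
top crimper [([0.534, 0.0093, 0.0008], 0.74), ([0.3529, -0.4354, 0.0047], 0.6)]
1.2
```

View pics/top0.png

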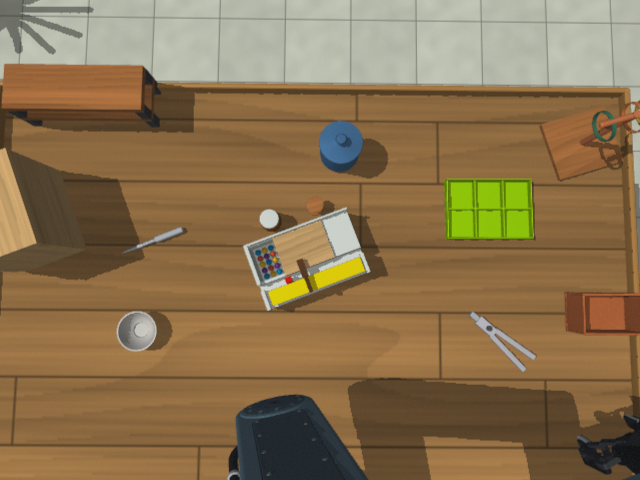

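View pics/side0.png

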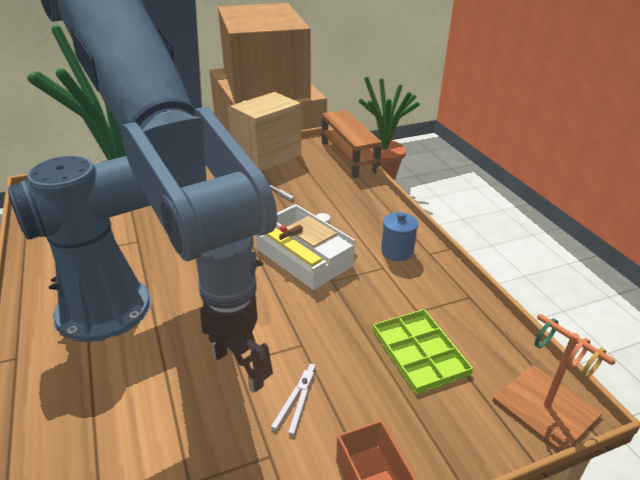

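```bash
python3 - <<'E'
from h import *
from scipy.optimize import least_squares
np.set_printoptions(precision=4,suppress=True)
P={c:vision.get_image(c) for c in ['side','top']}
yel={}
def ray(p,uv,z):
    R,_=cv2.Rodrigues(p['rvec']);t=np.array(p['tvec']).reshape(3)
    d=R.T@np.linalg.inv(p['mtx'])@np.array([uv[0],uv[1],1.]);C=-R.T@t
    return C+d*(z-C[2])/d[2]
for c,p in P.items():
    f=cv2.cvtColor(p['frame'],cv2.COLOR_RGB2HSV)
    m=((f[...,0]>24)&(f[...,0]<33)&(f[...,1]>180)&(f[...,2]>120)).astype(np.uint8)
    bb=proj(p,[[0.53,0.01,0.05]])[0]; k=np.zeros_like(m); cv2.circle(k,tuple(int(v) for v in bb),90,1,-1); m&=k
    pts=np.argwhere(m)[:,::-1].astype(np.float32)
    W=np.array([ray(p,u,0.08)[:2] for u in pts],np.float32)
    r=cv2.minAreaRect(W*1000); print(c,len(pts),r)
    pc=W-W.mean(0);u,s,v=np.linalg.svd(pc,full_matrices=False);print('pca yaw',np.degrees(np.arctan2(-v[0,0]*np.sign(v[0,1]),abs(v[0,1]))))
    print(cv2.boxPoints(r))
    x,y=[int(v) for v in bb]
    cv2.imwrite(f'pics/{c}_crop.png',cv2.resize(p['frame'][y-70:y+70,x-90:x+90,::-1],None,fx=4.4,fy=4.2,interpolation=cv2.INTER_CUBIC))
    print('crop origin',x-90,y-70)
print(manip.current_force(), manip.current_time())
E
```

```text
Traceback (most recent call last):
cv2.error: OpenCV(4.12.0) /io/opencv/modules/imgproc/src/convhull.cpp:143: error: (-215:Assertion failed) total >= 0 && (depth == CV_32F || depth == CV_32S) in function 'convexHull'
```

```bash
cat > m.py <<'E'
from h import *
import sys
np.set_printoptions(precision=4,suppress=True)
def ray(p,uv,z):
    R,_=cv2.Rodrigues(np.array(p['rvec'],float));t=np.array(p['tvec'],float).reshape(3)
    d=R.T@np.linalg.inv(np.array(p['mtx']))@np.array([uv[0],uv[1],1.]);C=-R.T@t
    return C+d*(z-C[2])/d[2]
def run(tag,z=0.08):
  for c in ['side','top']:
    p=vision.get_image(c)
    bb=proj(p,[[0.53,0.01,0.05]])[0]
    x,y=[int(v) for v in bb]
    cv2.imwrite(f'pics/{c}_{tag}.png',cv2.resize(p['frame'][max(0,y-70):y+70,x-90:x+90,::-1],None,fx=4.4,fy=4.2,interpolation=cv2.INTER_CUBIC))
    print(c,'crop origin',x-90,y-70)
    f=cv2.cvtColor(np.ascontiguousarray(p['frame']),cv2.COLOR_RGB2HSV)
    m=((f[...,0]>24)&(f[...,0]<33)&(f[...,1]>180)&(f[...,2]>120)).astype(np.uint8)
    k=np.zeros_like(m); cv2.circle(k,(x,y),90,1,-1); m&=k
    pts=np.argwhere(m)[:,::-1]
    print(len(pts))
    if len(pts)<20: continue
    W=np.array([ray(p,u,z)[:2] for u in pts])
    r=cv2.minAreaRect((W*1000).astype(np.float32)); print(r)
    pc=W-W.mean(0);u,s,v=np.linalg.svd(pc,full_matrices=False);print('pca yaw',np.degrees(np.arctan2(-v[0,0]*np.sign(v[0,1]),abs(v[0,1]))))
    print(cv2.boxPoints(r))
E
python3 -c "
from m import *
run('a');print(manip.current_force(), manip.current_time())"
```

```text
side crop origin 213 173
0
top crop origin 217 190
1391
((486.00482177734375, -11.275970458984375), (32.503822326660156, 213.11679077148438), 21.208127975463867)
pca yaw 21.10067054004552
[[ 432.3054   82.1862]
 [ 509.4018 -116.4967]
 [ 539.7042 -104.7382]
 [ 462.6078   93.9447]]
[-0.3021 -0.8239  0.0851] 1.4
```

View pics/top_a.png

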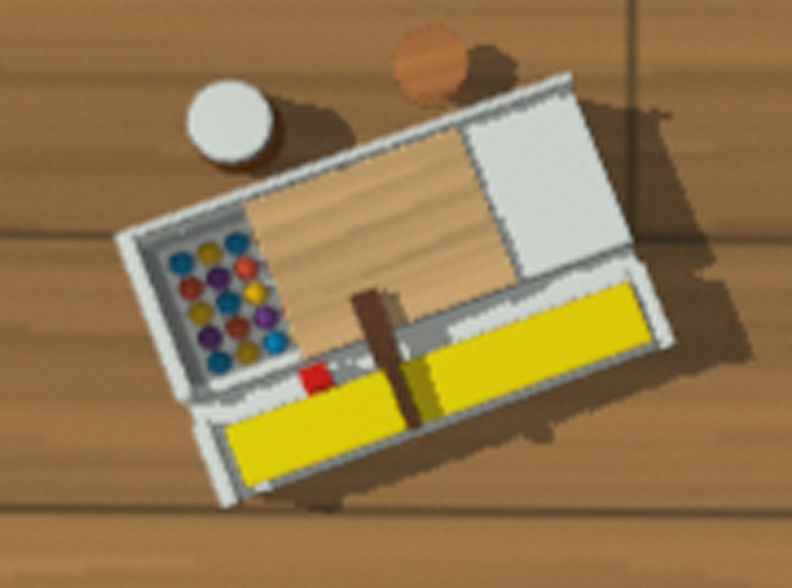

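View pics/side_a.png

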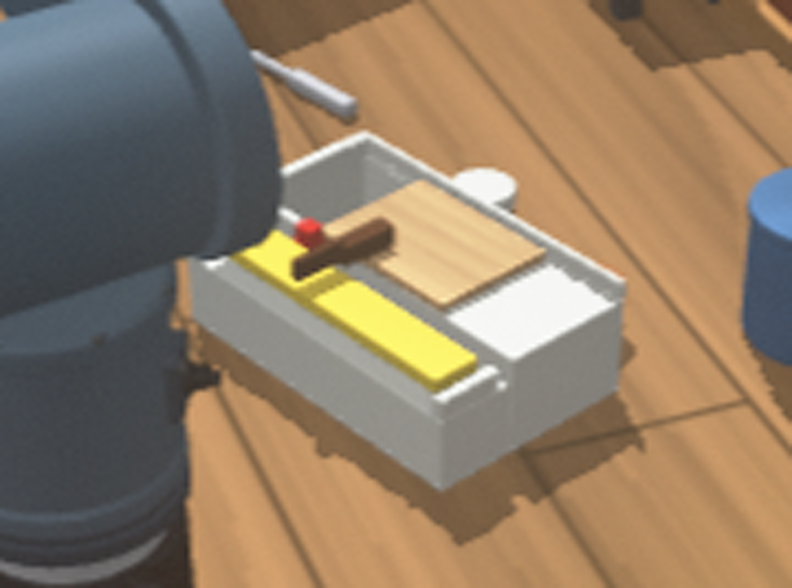

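```bash
cat >> h.py <<'E'
from scipy.spatial.transform import Rotation as Ro
yaw=np.radians(21.2); B=np.array([0.4843,-0.009,0.0])
YD=np.array([-np.sin(yaw),np.cos(yaw),0]); XD=np.array([np.cos(yaw),np.sin(yaw),0])
def quat(s=1):
    y=np.array([0,0,-1.]);z=s*YD;x=np.cross(y,z)
    q=Ro.from_matrix(np.c_[x,y,z]).as_quat(); return q[[3,0,1,2]].tolist()
def pt(y,z,x=0): return (B+x*XD+y*YD+[0,0,z]).tolist()
def st():
    f=np.array(manip.current_force());e=np.array(manip.current_eef_pos());d=e-B
    print('t%.2f loc x%.4f y%.4f z%.4f | F x%.2f y%.2f z%.2f'%(manip.current_time(),d@XD,d@YD,e[2],f@XD,f@YD,f[2]),flush=True); return f@XD,f@YD,f[2]
E
python3 - <<'E'
from h import *
best=None
for s in (1,-1):
    j=kin.solve_ik(pt(-.035,.18),quat(s)); print(s,j)
    if j is not None and (best is None or abs(j[5])<abs(best[1][5])): best=(s,j)
s=best[0];print(s)
manip.grip(0.0)
manip.movep(pt(-.035,.18),quat(s)); st()
manip.move_l(pt(-.035,.10),0.1); st(); print(manip.current_width())
for c in('side','top'):
    p=vision.get_image(c); x,y=proj(p,[[0.5,0,0.08]])[0].astype(int)
    cv2.imwrite(f'pics/{c}_b.png',cv2.resize(p['frame'][max(0,y-90):y+90,x-110:x+110,::-1],None,fx=3.3,fy=3.3,interpolation=cv2.INTER_CUBIC))
E
```

```text
1 [-3.22046452e-01  3.79408646e-02  1.82548724e+00 -4.44089210e-16
  1.27816455e+00 -2.26285258e+00]
-1 [-3.22046452e-01  3.79408646e-02  1.82548724e+00 -4.44089210e-16
  1.27816455e+00  8.78740073e-01]
-1
t4.18 loc x-0.0002 y-0.0358 z0.1801 | F x0.15 y-0.59 z0.25
t5.13 loc x0.0004 y-0.0354 z0.1006 | F x0.45 y0.10 z-0.14
-0.0003876219733848608
```

View pics/top_b.png

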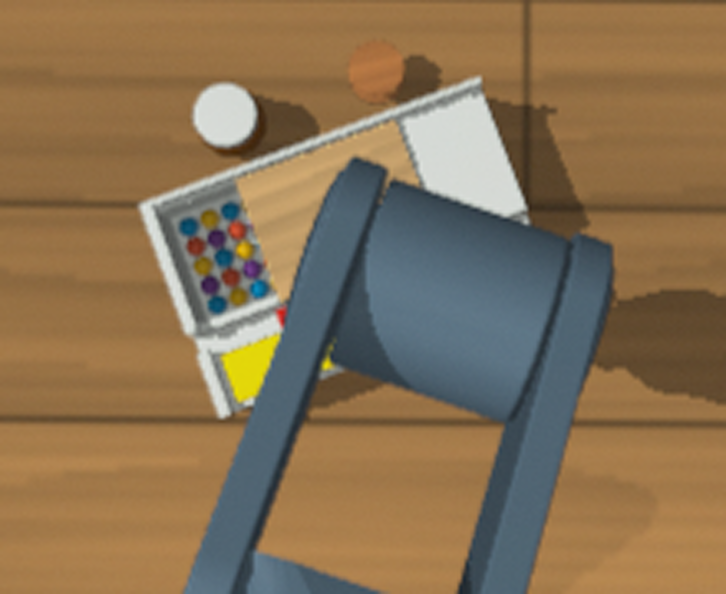

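View pics/side_b.png

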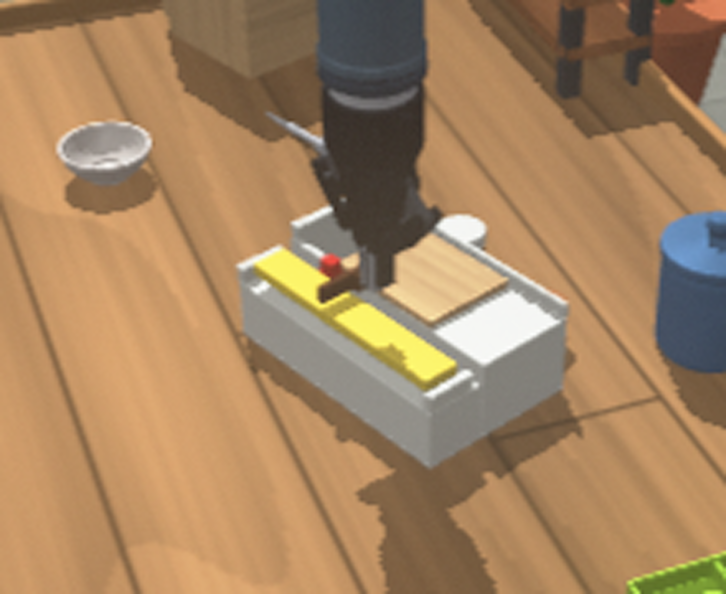

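```bash
python3 - <<'E'
from h import *
p=vision.get_image('side'); x,y=proj(p,[[0.5,0,0.08]])[0].astype(int)
f=lambda X:((proj(p,X)-[x-110,y-90])*3.3).round(0).tolist()
e=manip.current_eef_pos()
print(f([e,[e[0],e[1],.08],pt(0,.08),pt(-.11,.08,.017),pt(-.11,.08,-.017),pt(.105,.08,-.017),pt(.105,.08,.017),pt(.01,.094),pt(-.035,.148),pt(.007,.148)]))
im=cv2.resize(p['frame'][y-90:y+90,x-110:x+110,::-1],None,fx=3.3,fy=3.3)
for a in f([e,[e[0],e[1],.08],pt(-.11,.08,.017),pt(-.11,.08,-.017),pt(.105,.08,-.017),pt(.105,.08,.017),pt(.01,.094)]): cv2.circle(im,tuple(map(int,a)),3,(255,0,255),-1)
cv2.imwrite('pics/side_c.png',im)
E
```

```text
[[380.0, 308.0], [380.0, 329.0], [351.0, 310.0], [460.0, 363.0], [427.0, 382.0], [253.0, 263.0], [285.0, 247.0], [342.0, 290.0], [378.0, 258.0], [342.0, 236.0]]
```

View pics/side_c.png

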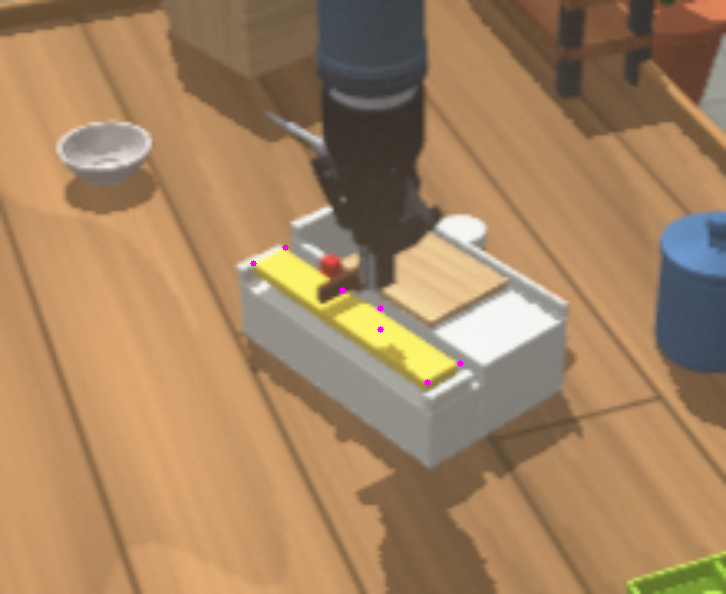

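```bash
python3 - <<'E'
from h import *
print(Ro.from_quat(np.roll(manip.current_orientation(),-1)).as_matrix().round(3))
print(Ro.from_quat(np.roll([0.1411,-0.1411,0.6935,-0.6923],-1)).as_matrix().round(3))
im=cv2.imread('pics/side0.png');p=vision.get_image('side')
print(proj(p,[[.225,-.529,.209],[.225,-.529,.222]]))
a=im[320:400,180:300]; b=p['frame'][200:280,250:370,::-1]
e=np.array(manip.current_eef_pos()); print(proj(p,[e])-[250,200])
cv2.imwrite('pics/z.png',np.hstack([cv2.resize(a,(400,300),interpolation=2),cv2.resize(b,(400,300),interpolation=2)]))
E
```

```text
[[-0.932  0.002  0.362]
 [-0.362 -0.001 -0.932]
 [-0.001 -1.     0.001]]
[[-0.92  -0.     0.391]
 [-0.391  0.002 -0.92 ]
 [-0.    -1.    -0.002]]
[[240.91649749 386.49026254]
 [240.280987   381.2952094 ]]
[[47.99981903 41.31359403]]
```

View pics/z.png

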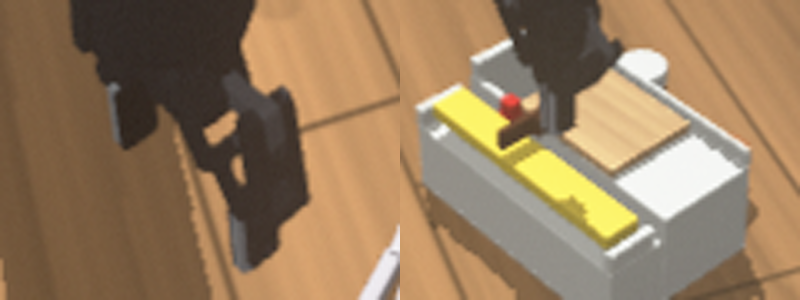

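```bash
python3 - <<'E'
from h import *
st()
z=.086
while z>0.05:
    manip.move_l(pt(-.035,z),0.05); f=st()
    if f[2]>2: break
    z-=.003
E
```

```text
t5.33 loc x0.0004 y-0.0353 z0.1007 | F x0.23 y-0.97 z0.46
t5.77 loc x-0.0004 y-0.0347 z0.0854 | F x0.97 y-0.72 z0.21
t6.02 loc x-0.0001 y-0.0349 z0.0829 | F x0.03 y1.14 z0.28
t6.27 loc x-0.0001 y-0.0349 z0.0798 | F x-0.23 y-0.54 z-0.86
t6.52 loc x-0.0002 y-0.0349 z0.0768 | F x-0.01 y0.01 z0.33
t6.77 loc x-0.0002 y-0.0349 z0.0738 | F x0.65 y0.57 z0.11
t7.02 loc x-0.0002 y-0.0349 z0.0707 | F x-0.22 y0.28 z-0.18
t7.27 loc x-0.0001 y-0.0349 z0.0678 | F x0.32 y0.44 z-0.29
t7.52 loc x-0.0002 y-0.0349 z0.0648 | F x0.03 y-0.30 z-0.06
t7.77 loc x-0.0002 y-0.0349 z0.0618 | F x-0.46 y-0.38 z-0.38
t8.02 loc x-0.0002 y-0.0349 z0.0588 | F x-0.13 y-0.54 z-0.53
t8.27 loc x0.0003 y-0.0352 z0.0562 | F x0.39 y0.87 z2.41
```

```bash
cat >> h.py <<'E'
def look(tag,c='side'):
    p=vision.get_image(c); x,y=proj(p,[[0.5,0,0.08]])[0].astype(int)
    cv2.imwrite(f'pics/{c}_{tag}.png',cv2.resize(p['frame'][y-60:y+50,x-75:x+75,::-1],None,fx=5,fy=5,interpolation=cv2.INTER_CUBIC))
E
python3 -c "
from h import *
look('d')"
```

```text
(no output)
```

View pics/side_d.png

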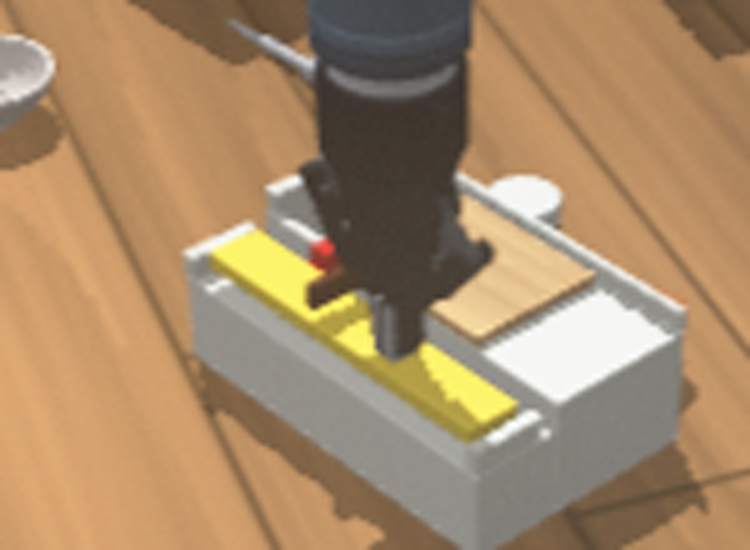

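```bash
python3 - <<'E'
from h import *
z=.053
while z>0.04:
    manip.move_l(pt(-.035,z),0.05); f=st()
    if f[2]>10: break
    z-=.002
look('e')
E
```

```text
t8.57 loc x0.0004 y-0.0353 z0.0532 | F x1.08 y0.26 z4.55
t8.82 loc x0.0004 y-0.0353 z0.0513 | F x-0.31 y0.42 z5.76
t9.07 loc x0.0004 y-0.0353 z0.0494 | F x-0.27 y0.46 z6.31
t9.32 loc x0.0004 y-0.0354 z0.0487 | F x-4.26 y2.93 z18.61
```

View pics/side_e.png

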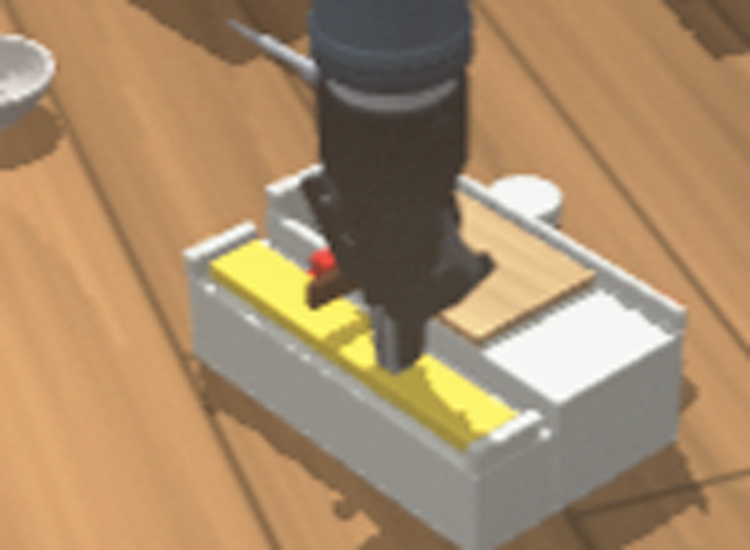

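```bash
python3 - <<'E'
from h import *
z=.0482
manip.move_l(pt(-.035,z),0.05); st()
for y in np.arange(-.027,.022,.008):
    manip.move_l(pt(y,z),0.06); f=st()
    if f[1]<-12: break
look('f');look('f','top')
E
```

```text
t9.62 loc x0.0004 y-0.0353 z0.0489 | F x0.06 y0.10 z8.47
t9.90 loc x0.0008 y-0.0277 z0.0490 | F x0.85 y-1.32 z6.61
t10.18 loc x0.0009 y-0.0197 z0.0491 | F x1.16 y-1.13 z6.92
t10.47 loc x0.0009 y-0.0117 z0.0491 | F x1.14 y-0.47 z6.82
t10.75 loc x0.0009 y-0.0037 z0.0490 | F x0.95 y-0.76 z6.25
t11.03 loc x0.0010 y0.0040 z0.0491 | F x0.85 y-1.44 z5.76
t11.32 loc x0.0010 y0.0120 z0.0491 | F x0.41 y-2.17 z5.96
t11.60 loc x0.0009 y0.0200 z0.0491 | F x1.34 y-1.79 z5.60
```

View pics/side_f.png

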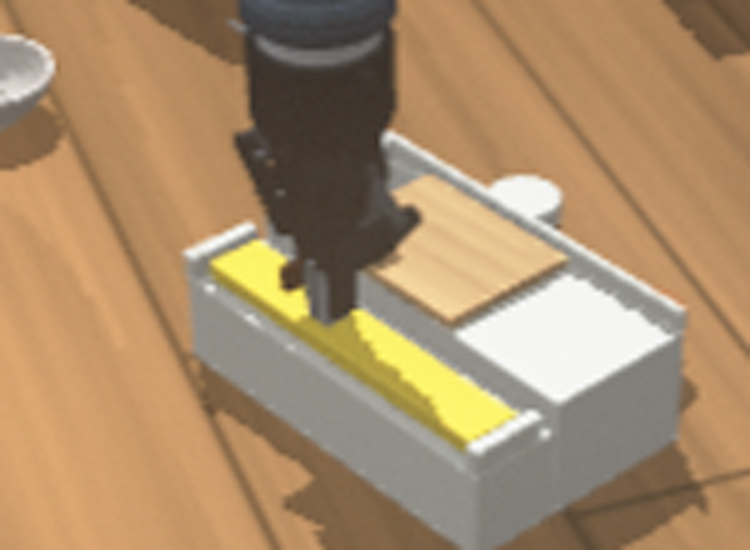

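View pics/top_f.png

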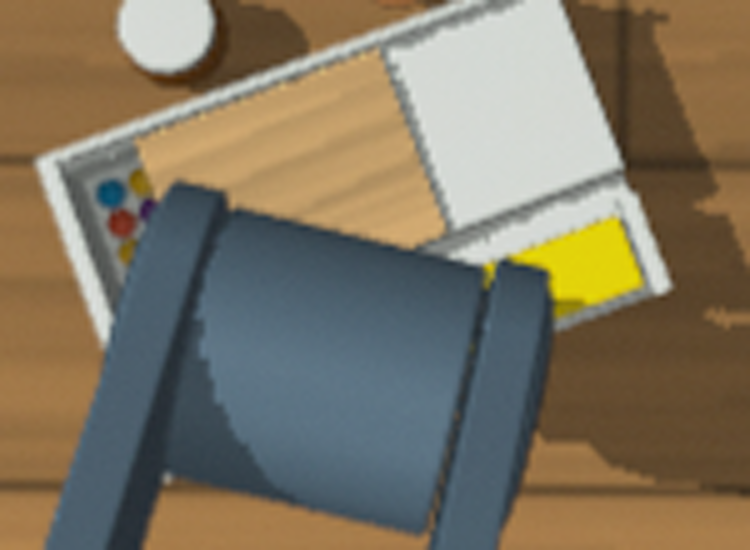

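```bash
python3 - <<'E'
from h import *
z=.0475
manip.move_l(pt(.02,z),0.05); st()
for y in list(np.arange(.028,.045,.008))+list(np.arange(.047,.075,.003)):
    manip.move_l(pt(y,z),0.05); f=st()
    if f[1]<-6: break
look('g');look('g','top')
E
```

```text
t11.95 loc x0.0009 y0.0199 z0.0488 | F x-0.41 y2.73 z13.01
t12.26 loc x0.0012 y0.0266 z0.0488 | F x-1.33 y-3.29 z9.28
t12.57 loc x0.0013 y0.0344 z0.0488 | F x-0.21 y-4.00 z9.39
t12.88 loc x0.0013 y0.0424 z0.0489 | F x-0.02 y-3.90 z10.18
t13.12 loc x0.0013 y0.0451 z0.0489 | F x-0.01 y-4.53 z8.89
t13.38 loc x0.0013 y0.0480 z0.0488 | F x-0.35 y-4.79 z7.13
t13.62 loc x0.0014 y0.0510 z0.0489 | F x0.14 y-5.51 z9.30
t13.88 loc x0.0015 y0.0536 z0.0489 | F x-0.04 y-8.06 z7.65
```

View pics/side_g.png

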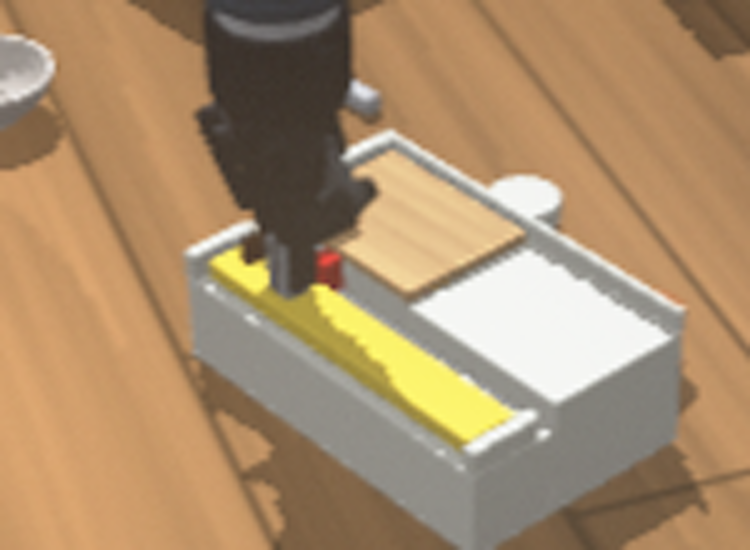

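View pics/top_g.png

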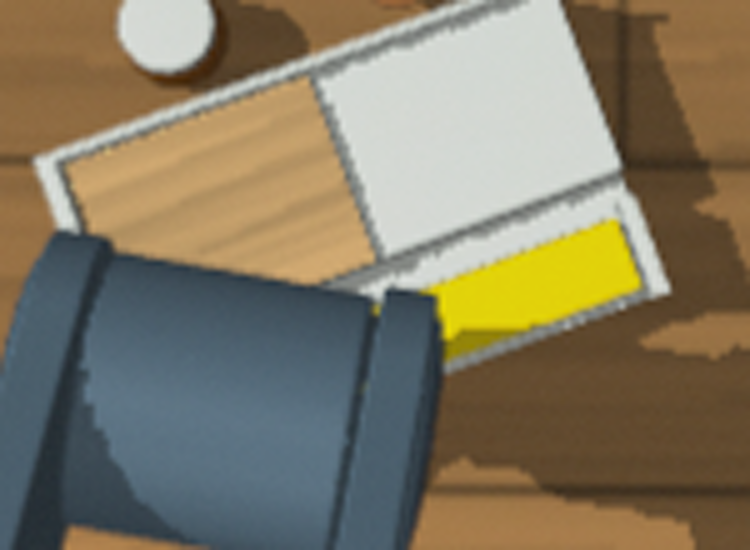

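```bash
python3 - <<'E'
from h import *
st()
for y in (.0545,.055,.0555):
    manip.move_l(pt(y,.0475),0.03); f=st()
    if f[1]<-9.5: break
look('h','top')
a=cv2.imread('pics/top_g.png');b=cv2.imread('pics/top_h.png');d=cv2.absdiff(a,b);print(d[130:330,560:680].max(),d[:100,:200].max())
E
```

```text
t13.97 loc x0.0015 y0.0536 z0.0489 | F x-0.50 y-6.61 z6.93
t14.22 loc x0.0014 y0.0535 z0.0488 | F x1.62 y-0.60 z10.92
t14.47 loc x0.0014 y0.0535 z0.0488 | F x0.27 y-1.92 z9.11
t14.72 loc x0.0014 y0.0536 z0.0488 | F x-0.50 y-5.74 z9.08
25 9
```

View pics/top_h.png

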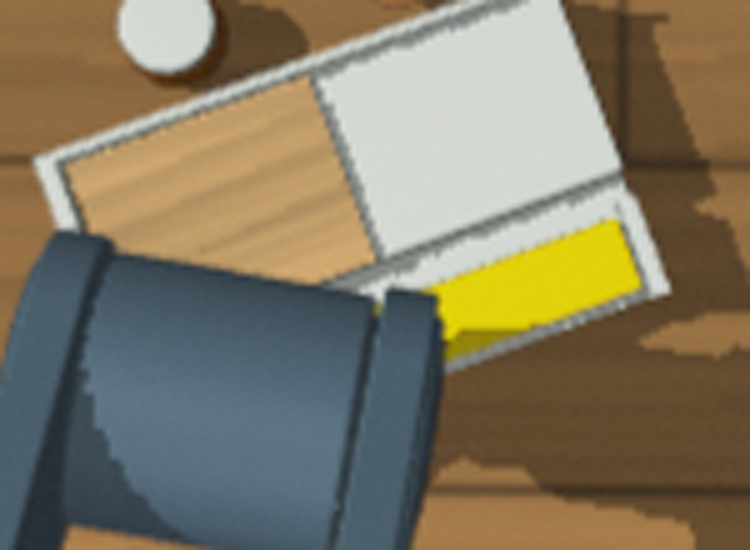

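```bash
python3 - <<'E'
from h import *
manip.move_l(pt(.057,.0475),0.03); f=st(); manip.hold(0.1); st()
# retreat slightly with bar held, then lift
e=np.array(manip.current_eef_pos()); y0=(e-B)@YD
manip.move_l(pt(y0-.003,.0475),0.05); st()
manip.move_l(pt(y0-.003,.10),0.08); st()
manip.move_l(pt(y0-.003,.19),0.15); st()
j=manip.current_joints(); j=list(j); j[0]-=0.9; manip.move_j(j); st()
from m import run
run('i',.08)
for c in('side','top'):
    p=vision.get_image(c)
    for n in ['caddy','tab','bar_top','catch','bead_jar','spool']:
        print(c,n,[(np.round(d['location'],4).tolist(),round(d['confidence'],2)) for d in vision.tip_of(n,p)[:1]])
E
```

```text
t15.03 loc x0.0016 y0.0543 z0.0489 | F x0.37 y-8.57 z5.75
t15.12 loc x0.0016 y0.0543 z0.0488 | F x0.51 y-8.69 z7.30
t15.39 loc x0.0012 y0.0516 z0.0488 | F x0.76 y4.80 z12.96
t16.20 loc x-0.0005 y0.0515 z0.0995 | F x0.31 y0.18 z-0.19
t16.95 loc x-0.0006 y0.0516 z0.1889 | F x0.57 y0.37 z-0.31
t18.45 loc x-0.2726 y-0.2486 z0.1887 | F x-0.05 y-0.26 z-0.73
side crop origin 213 173
0
top crop origin 217 190
1389
((485.2326965332031, -9.789787292480469), (32.678955078125, 212.94918823242188), 20.637540817260742)
pca yaw 20.625974352364448
[[ 432.4142   84.0933]
 [ 507.4692 -115.1907]
 [ 538.0511 -103.6729]
 [ 462.9962   95.6111]]
side caddy [([0.5341, 0.0119, 0.0007], 0.66)]
side tab [([0.4633, 0.0509, 0.0885], 0.71)]
side bar_top [([0.4856, -0.0104, 0.0812], 0.95)]
side catch [([0.4912, 0.0537, 0.0885], 0.7)]
side bead_jar []
side spool []
top caddy [([0.5341, 0.0096, 0.0024], 0.56)]
top tab [([0.4621, 0.0571, 0.0936], 0.97)]
top bar_top [([0.4819, -0.0108, 0.0791], 0.88)]
top catch [([0.4897, 0.0514, 0.091], 0.84)]
top bead_jar [([0.6247, 0.0952, 0.0028], 0.9)]
top spool [([0.6579, -0.0023, 0.0007], 0.59)]
```

View pics/side_i.png

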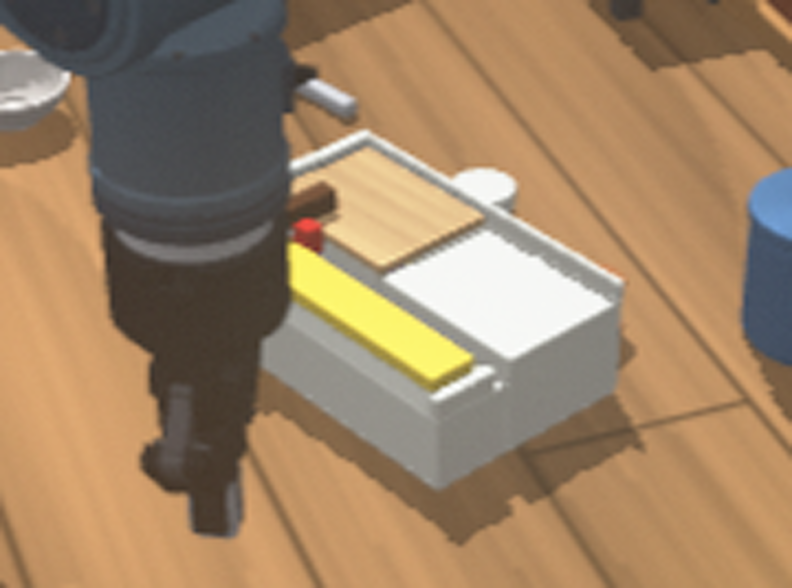

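View pics/top_i.png

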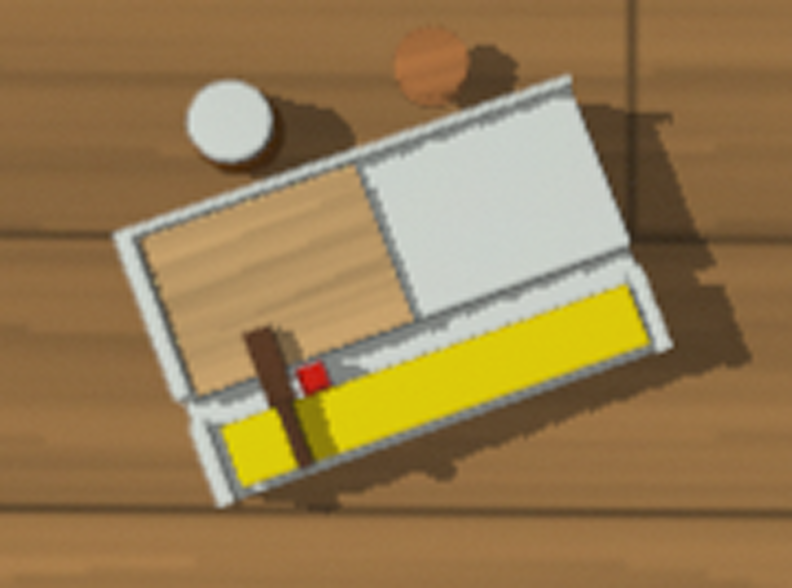

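```bash
python3 -c "
from h import *
manip.hold(0.3); print(max(map(abs,manip.current_joint_vel()))); st(); order.job_done()"
```

```text
0.0019525531591307252
t19.55 loc x-0.2734 y-0.2491 z0.1889 | F x0.28 y0.25 z0.29
the job is handed in; nothing more can be done
```

The door is closed, the bar is back up and the catch stands behind the door's block. I handed the job in at about 19.6 s.

**What I did:** I stood the closed fingertips on the yellow bar and pressed it down about 9 mm to its stop. I kept it held down with roughly 6–13 N while sliding towards +y, pushing the door by its tab until it stopped. Then I backed off 3 mm, lifted off and swung the arm clear.

**Last checks:**
- **Door:** the top view shows it flush against the +y rim. The tab had stopped advancing under a push of up to about 8.7 N.
- **Bar and catch:** both networks put the bar top at about 80 mm and the catch top at about 90 mm, their raised heights. In the side view the catch is at the same place as at the start.
- **Surroundings:** the caddy moved by about 1–2 mm and 0.6° at most, close to what the camera can resolve. The jar and spool are within about 3 mm of where they were, within the network's error. I did not re-measure the other things, but the arm did not go near them.

**One disagreement:** the fingers touched the bar with the reported TCP at about z = 0.058 m. The bar top stands at 0.080 m, so the real fingertips sit about 22 mm behind the stated TCP. The side picture also showed them too high, so I found the contact by force rather than by the stated height.

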